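Stack the cork flask rings on their storage post

TASK

The demonstration is over and the cork flask rings go back on their storage post. Thread the larger cork ring over the upright steel post so that it lies flat on the post's base, then thread the smaller cork ring over the post so that it lies flat on top of the larger one. The solid cork disc without a hole is not part of the set: leave it where it is.

Things in the scene. Friction and masses are not known exactly. Their poses are not given: they have to be found in the camera images.
- stand: Storage post, fixed to the table: a round dark steel base, 84 mm in diameter and 10 mm thick, with an upright bright steel rod, 14 mm in diameter, at its centre; the rounded tip of the rod is 71 mm above the table. Origin: centre of the base's underside, at table height, on the rod's axis; z points up along the rod.
- ring_large: Larger cork flask ring, loose, lying flat on the table: plain brown cork, outer diameter 64 mm, hole 34 mm in diameter right through, 22 mm high, 20 to 45 g. Origin: centre of its underside, on the hole's axis; z up. Round, so it can be gripped across its outside in any direction.
- ring_small: Smaller cork flask ring, loose, lying flat on the table: plain brown cork, outer diameter 50 mm, hole 34 mm in diameter right through, 22 mm high, 12 to 26 g. Origin: centre of its underside, on the hole's axis; z up. Round, so it can be gripped across its outside in any direction.
- cork_disc: Solid cork disc without a hole, loose, lying flat on the table, 58 mm in diameter, 22 mm high: not to be used. Origin: centre of its underside; z up. It and a small open glass beaker (48 mm wide, 55 mm high) share the places of the rings at random. Other small things of up to 60 mm height stand about them, and a conical flask 135 mm high at the far right.
There are look-alikes about, which are no part of the job. What is shaped like the ring_small but green, purple or red is not meant.

How it is judged:
By the outcome, as a careful person would: the job done as asked, in the order asked, and still so for the second after the job is handed in, with the robot touching nothing.
It also fails if it takes over 54 s, if anything falls off the work surface, if the arm or the gripper's body presses on something with over 40 N, if the wrist force passes 120 N, or if a joint passes its speed limit or range.

ROBOT

A 7-joint arm with a two-finger parallel gripper is mounted at the origin on the work surface. World frame = base frame: x ahead of the robot, y to its left, z up, the work surface at z = 0. Lengths are in m, angles in rad, forces in N, time in s.
With the tool pointing down it reaches from about 0.35 to 0.9 m from the base axis. Payload 7.2 kg.
Tool frame: the origin (TCP) lies at the very end of the fingers, on their centre line; the grasp point (between the pads) lies 19 mm behind it (bot.grasp_offset is the distance from the TCP to the grasp point, in m); x points along the fingers, y is the direction in which the jaws open and shut, and the axes are right-handed (so a half turn about x gives the same grasp; the last joint's range is limited). The gripper opens to 85 mm and grips with 20 to 120 N. Pads are 22 mm wide; open, the fingers measure 114 mm over their backs; the gripper's body (76 mm by 85 mm) begins 54 mm behind the grasp point. The pads swing forward as they close: fully open they stand 13 mm farther back than shut.
Start: joints at [1.244, 0.411, -0.013, 1.596, 0.006, 1.134, -0.082], TCP at [0.16, -0.604, 0.231] pointing down, gripper open.
Joint ranges: [-2.95, 2.95], [-0.29, 1.99], [-1.47, 1.44], [0.14, 2.54], [-1.03, 4.17], [0.13, 1.85], [-2.86, 2.86]. Speed limits (rad/s): [2.39, 2.39, 3.01, 3.01, 3.14, 3.14, 3.14].

INTERFACE

Orientations are given as a unit quaternion [x, y, z, w].
In Python, from workcell import bot gives the robot as it stands.
- The arm moves only by the tool servo_tool, never from a script. Its argument "deltas" is a list of rows, each an object with "delta_pos": the shift along the tool's x, y, z in mm, a list of three; "turn": the turn about the tool's x in rad; "gripper": the closure in counts, from 0 (fully open) to 255 (shut). A call has 1 to 10 rows; each row is the pose to reach, as a shift and turn from the pose commanded when the call began, along the tool's axes at that moment; what a row does not reach only later rows make up. A row lasts 1/8 s, in which the tool goes at most 62.5 mm and 10.7 degrees, less where a joint would pass 70% of its speed; a pose out of reach is approached as far as the arm can. A call with a gripper value outside its range is refused whole. The fingers move at their own pace and stop on an object; "grip_force" is the grip in N (left out, the last holds). Time passes only in rows, so rows that repeat a pose let the fingers close. It gives the time, the measured TCP pose, the force and the opening at its end, in the units of the state.
- bot.state(): the state, without advancing time (a new reading comes with each control period).
- bot.grab_frame(name): name is "scene" or "top" or "wrist"; returns (picture, depth): 480x640x3 uint8, blue, green, red; 480x640 float32, m along the optical axis (not along the pixel's ray), 0 where there is no reading.
- bot.camera_params(name): a dict with "intrinsics" (3x3 intrinsics, pixels), "distortion" ([k1, k2, p1, p2, k3] as OpenCV has them; the pictures are not rectified), "position" and "orientation" of the camera in the world. Camera axes: x right, y down, z forward; pixel columns grow to the right and rows downward; lengths in m; the calibration is good to about 2 mm. A picture is of the moment at which its call begins: read the wrist's pose just before it. camera_params takes no time and is no camera call; for the wrist camera it gives the pose at the moment of the call.
- bot.finish_job(): hands the job in, once; it reports no verdict.
The state is a dict: "clock": time; "joint_positions": joint angles; "qd": joint speeds; "joint_efforts": joint torques, N m; "ee_pos": TCP position; "orientation": TCP orientation; "wrist_force": force on the tool from outside, world axes, zero at the start; "torque": the same for the moment, N m; "width": opening from 0.0 (shut) to 1.0 (fully open).
Only numpy, scipy, OpenCV 4.12 (cv2) and the standard library are available. Lean on these libraries where they do the work, as an engineer would, in place of code of your own. Each camera call takes 0.05 s, during which the arm holds its last target.

## Working session

There is one attempt and no reset: what is moved stays moved. The work goes in short steps, Python scripts to look and compute and a tool call to move; the robot and the scene stay as the last step left them, time stands still between calls to the robot, and variables do not carry over. Pictures are saved under pics/ and viewed, and the job is handed in when it is done.

Besides the shell and the picture viewer there is one more tool, called after "Request:" as name([rows], argument=value, ...), one row to a line, values as JSON. servo_tool: Moves the arm, as the interface text tells. Its arguments: {"type":"object","properties":{"deltas":{"type":"array","items":{"type":"object","properties":{"delta_pos":{"type":"array","items":{"type":"number"}},"turn":{"type":"number"},"gripper":{"type":"number"}}}},"grip_force":{"type":"number"}},"required":["deltas"]}

```bash
ls; mkdir -p pics
python3 - <<'E'
from workcell import bot
import cv2,numpy as np
for n in ["scene","top"]:
    p,d=bot.grab_frame(n); cv2.imwrite(f"pics/{n}0.png",p); np.save(f"pics/{n}0.npy",d)
    print(n,bot.camera_params(n))
print(bot.state(),bot.grasp_offset)
E
```

```text
pics
scene {'intrinsics': array([[574.83176146,   0.        , 307.37762116],
       [  0.        , 574.83176146, 229.57501793],
       [  0.        ,   0.        ,   1.        ]]), 'distortion': array([-0.10719888,  0.        ,  0.        ,  0.        ,  0.        ]), 'position': array([1.3015985 , 0.142259  , 0.83324077]), 'orientation': array([ 0.58934448,  0.71171336, -0.2926674 , -0.24593285])}
top {'intrinsics': array([[580.41883994,   0.        , 322.06771979],
       [  0.        , 580.41883994, 235.68312519],
       [  0.        ,   0.        ,   1.        ]]), 'distortion': array([-0.17549223,  0.        ,  0.        ,  0.        ,  0.        ]), 'position': array([0.41391917, 0.00107724, 0.90210832]), 'orientation': array([-0.69525312,  0.71613265, -0.0412171 ,  0.04558818])}
{'clock': 0.1, 'joint_positions': array([ 1.24376841,  0.41183329, -0.01272001,  1.59696875,  0.00560111,
        1.1342595 , -0.08219988]), 'qd': array([ 0.00023671, -0.003261  , -0.00147149, -0.00341045, -0.00169673,
       -0.00039987, -0.00050886]), 'joint_efforts': array([ 3.90690635e-03, -6.01829267e+01,  6.84902295e-01, -3.00094020e+01,
        1.41159457e-02,  6.50087706e-03,  3.25677934e-05]), 'ee_pos': array([ 0.15982351, -0.60376684,  0.23052533]), 'orientation': array([-0.70109227, -0.09176233,  0.70129191, -0.09076872]), 'wrist_force': array([-0.223163  , -0.36536399,  0.40380599]), 'torque': array([-0.06091527, -0.0277007 , -0.0033314 ]), 'width': 0.998298420626544} 0.0187
```

View pics/top0.png

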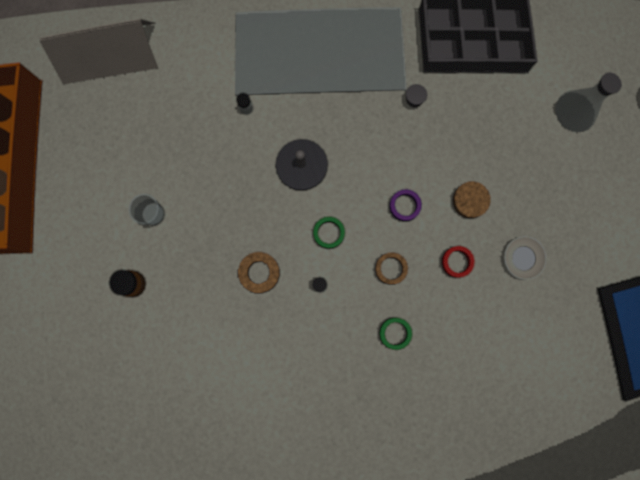

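View pics/scene0.png

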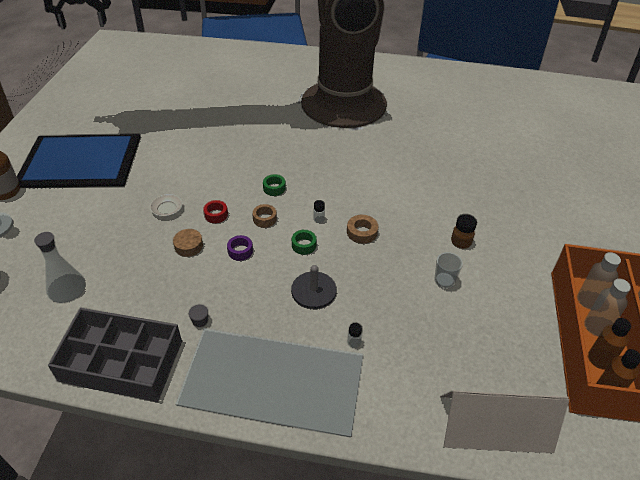

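The top view shows the large ring near (258,272), the small ring near (391,268), the solid disc near (472,199), and the stand base near (302,164) with the rod tip near (299,155). The scene view agrees: large ring (363,228), small ring (264,215), stand (314,290).

```bash
cat > h.py <<'E'
import cv2,numpy as np
from workcell import bot
from scipy.spatial.transform import Rotation as R
def cast(c,uv,z):
    uv=np.asarray(uv,float).reshape(-1,1,2)
    n=cv2.undistortPoints(uv,c["intrinsics"],c["distortion"]).reshape(-1,2)
    d=R.from_quat(c["orientation"]).apply(np.c_[n,np.ones(len(n))])
    o=np.asarray(c["position"]); return o+d*((z-o[2])/d[:,2])[:,None]
def proj(c,P):
    r=R.from_quat(c["orientation"]).inv()
    return cv2.projectPoints(r.apply(np.atleast_2d(P)-c["position"]),np.zeros(3),np.zeros(3),c["intrinsics"],c["distortion"])[0].reshape(-1,2)
def blobs(mask,amin=60):
    cs,h=cv2.findContours(mask,cv2.RETR_CCOMP,cv2.CHAIN_APPROX_NONE)
    return [(c.reshape(-1,2),hh) for c,hh in zip(cs,h[0] if h is not None else []) if cv2.contourArea(c)>amin]
def circ(c,pts,z):
    P=cast(c,pts,z)[:,:2]; (x,y),r=cv2.minEnclosingCircle(P.astype(np.float32))
    A=np.c_[2*P,np.ones(len(P))]; s=np.linalg.lstsq(A,(P**2).sum(1),rcond=None)[0]
    return s[:2],np.sqrt(s[2]+s[:2]@s[:2])
def cork(p):
    h=cv2.cvtColor(p,cv2.COLOR_BGR2HSV); return cv2.inRange(h,(5,80,50),(18,220,255))
E
python3 - <<'E'
from h import *
for n in ["top","scene"]:
    p=cv2.imread(f"pics/{n}0.png");c=bot.camera_params(n);print(n)
    for k,hh in blobs(cork(p),40):
        if len(k)>400: continue
        q,r=circ(c,k,.022); 
        if r<.04: print("cork hole" if hh[3]>=0 else "cork",k.mean(0).round(1),q.round(4),round(r*1e3,1))
    v=cv2.cvtColor(p,cv2.COLOR_BGR2HSV)[...,2]
    u0=(302,164) if n=="top" else (314,290)
    m=np.zeros_like(v); cv2.circle(m,u0,34,255,-1)
    m&=cv2.inRange(v,0,75)
    for k,hh in blobs(m,300):
        q,r=circ(c,k,.010); print("base",k.mean(0).round(1),q.round(4),round(r*1e3,1))
        q,r=circ(c,cv2.convexHull(k).reshape(-1,2),.010); print("  hull",q.round(4),round(r*1e3,1))
        
    if n=="top": print("tip",cast(c,[(299,155)],.071), "med depth ring",)
    cv2.imwrite(f"pics/crop_{n}.png",cv2.resize(p[u0[1]-40:u0[1]+40,u0[0]-50:u0[0]+50],None,fx=7,fy=7,interpolation=0))
E
```

```text
top
cork [391.1 268.3] [ 0.4699 -0.0987] 23.9
cork hole [391.1 268.1] [ 0.4698 -0.0985] 17.3
cork [258.2 272.2] [0.4699 0.1038] 30.7
cork hole [258.5 272.2] [0.4697 0.1035] 17.5
cork [471.8 198.9] [ 0.5732 -0.2299] 27.8
cork [  3.  182.1] [0.6279 0.5336] 15.7
base [301.1 164.5] [0.6386 0.0347] 41.2
  hull [0.6387 0.0346] 41.7
tip [[0.63739517 0.03522755 0.071     ]] med depth ring
scene
cork hole [608.9 370. ] [0.7268 0.551 ] 30.9
cork hole [597.9 340. ] [0.6744 0.5381] 12.8
cork hole [621.  326.6] [0.6381 0.5866] 21.2
cork [188.9 243.7] [ 0.5817 -0.2283] 31.3
cork [461.4 234.1] [0.4562 0.3032] 17.3
cork [361.8 229.5] [0.4785 0.1037] 34.2
cork hole [363.5 227.2] [0.4763 0.105 ] 12.7
cork [264.4 215.8] [ 0.4799 -0.0983] 28.3
cork hole [263.9 212.7] [ 0.4737 -0.1001] 14.1
cork [  2.2 158.9] [ 0.4124 -0.7589] 20.3
cork hole [624.3  25.4] [-0.6538  0.869 ] 30.3
base [313.4 289.7] [0.6433 0.0346] 42.7
  hull [0.6431 0.0346] 43.6
```

View pics/crop_top.png

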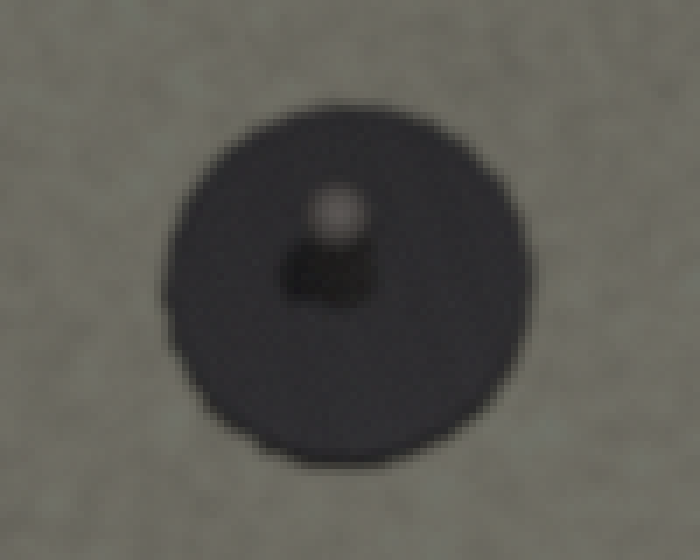

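View pics/crop_scene.png

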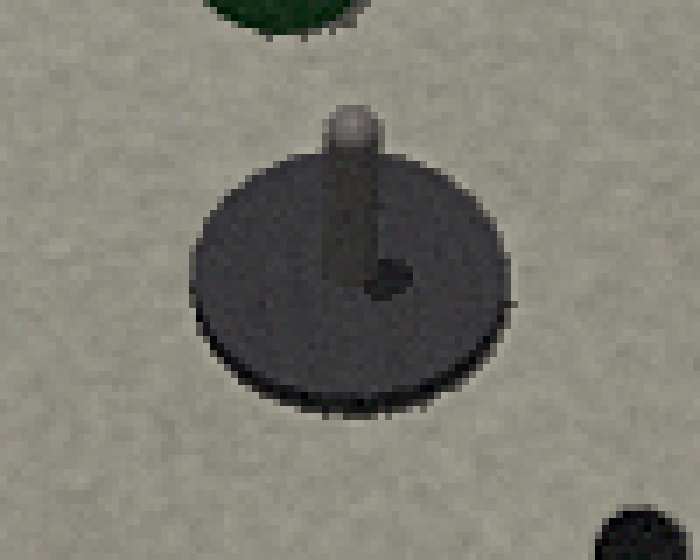

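```bash
cat >> h.py <<'E'
def go(*ts):
    s=bot.state(); r=R.from_quat(s["orientation"])
    print("t",s["clock"],"tcp",s["ee_pos"].round(4),"w",round(s["width"],3),"F",s["wrist_force"].round(1),"axes x,y,z:",r.as_matrix().T.round(3).tolist())
    for t in ts: print(t,"->",(r.inv().apply(np.array(t)-s["ee_pos"])*1e3).round(1))
E
python3 - <<'E'
from h import *
go([.4699,.1038,.15],[.4699,.1038,.002])
c=bot.camera_params("top"); print(cast(c,[(300.4,153.8)],.071))
E
```

```text
t 0.1 tcp [ 0.1598 -0.6038  0.2305] w 0.998 F [-0.2 -0.4  0.4] axes x,y,z: [[-0.0, 0.001, -1.0], [0.256, -0.967, -0.001], [-0.967, -0.256, 0.0]]
[0.4699, 0.1038, 0.15] -> [  81.3 -604.5 -480.9]
[0.4699, 0.1038, 0.002] -> [ 229.3 -604.3 -480.9]
[[0.63915283 0.03312183 0.071     ]]
```

Run:
```python
from h import *
go([.45,-.2,.2],[.46,0,.2])
```

```text
t 0.1 tcp [ 0.1598 -0.6038  0.2305] w 0.998 F [-0.2 -0.4  0.4] axes x,y,z: [[-0.0, 0.001, -1.0], [0.256, -0.967, -0.001], [-0.967, -0.256, 0.0]]
[0.45, -0.2, 0.2] -> [  30.9 -316.  -383.9]
[0.46, 0, 0.2] -> [  31.2 -506.8 -444.7]
```

Request:
servo_tool([
  {"delta_pos": [31, -316, -384], "turn": 0, "gripper": 0},
  {"delta_pos": [31, -316, -384], "turn": 0, "gripper": 0},
  {"delta_pos": [31, -316, -384], "turn": 0, "gripper": 0},
  {"delta_pos": [31, -316, -384], "turn": 0, "gripper": 0},
  {"delta_pos": [31, -316, -384], "turn": 0, "gripper": 0},
  {"delta_pos": [31, -316, -384], "turn": 0, "gripper": 0},
  {"delta_pos": [31, -316, -384], "turn": 0, "gripper": 0},
  {"delta_pos": [31, -507, -445], "turn": 0, "gripper": 0},
  {"delta_pos": [31, -507, -445], "turn": 0, "gripper": 0},
  {"delta_pos": [31, -507, -445], "turn": 0, "gripper": 0},
], grip_force=30)

```text
clock: 1.35
ee_pos: [0.4484, -0.0633, 0.2012]
orientation: [0.701, 0.091, -0.701, 0.091]
wrist_force: [0.9, 0.1, 0.0]
width: 1.002
```

Run:
```python
from h import *
go([.4699,.1038,.12])
```

```text
t 1.35 tcp [ 0.4484 -0.0633  0.2012] w 1.002 F [0.9 0.1 0. ] axes x,y,z: [[0.0, -0.0, -1.0], [0.256, -0.967, 0.0], [-0.967, -0.256, -0.0]]
[0.4699, 0.1038, 0.12] -> [  81.2 -156.1  -63.5]
```

Request:
servo_tool([
  {"delta_pos": [81, -156, -63], "turn": 0, "gripper": 0},
  {"delta_pos": [81, -156, -63], "turn": 0, "gripper": 0},
  {"delta_pos": [81, -156, -63], "turn": 0, "gripper": 0},
  {"delta_pos": [81, -156, -63], "turn": 0, "gripper": 0},
  {"delta_pos": [81, -156, -63], "turn": 0, "gripper": 0},
  {"delta_pos": [81, -156, -63], "turn": 0, "gripper": 0},
  {"delta_pos": [81, -156, -63], "turn": 0, "gripper": 0},
])

```text
clock: 2.22
ee_pos: [0.4698, 0.1004, 0.1208]
orientation: [0.702, 0.09, -0.701, 0.091]
wrist_force: [0.2, -0.4, 0.1]
width: 0.999
```

Run:
```python
from h import *
go([.4699,.1038,.002])
c=bot.camera_params("wrist");p,d=bot.grab_frame("wrist"); cv2.imwrite("pics/w1.png",p)
for k,hh in blobs(cork(p),200):
    q,r=circ(c,k,.022); print(hh[3],k.mean(0).round(1),q.round(4),round(r*1e3,1))
```

```text
t 2.225 tcp [0.4698 0.1004 0.1208] w 0.999 F [ 0.2 -0.4  0.1] axes x,y,z: [[0.001, -0.0, -1.0], [0.254, -0.967, 0.001], [-0.967, -0.254, -0.001]]
[0.4699, 0.1038, 0.002] -> [118.8  -3.4  -0.8]
-1 [562.1 301.1] [ 0.4709 -0.0939] 28.5
8 [561.  300.7] [ 0.4717 -0.092 ] 10.7
-1 [307.2 238.6] [0.4696 0.1029] 31.6
28 [307.5 237. ] [0.4717 0.1032] 15.3
-1 [ 26.6 189.2] [0.4547 0.3021] 17.8
```

View pics/w1.png

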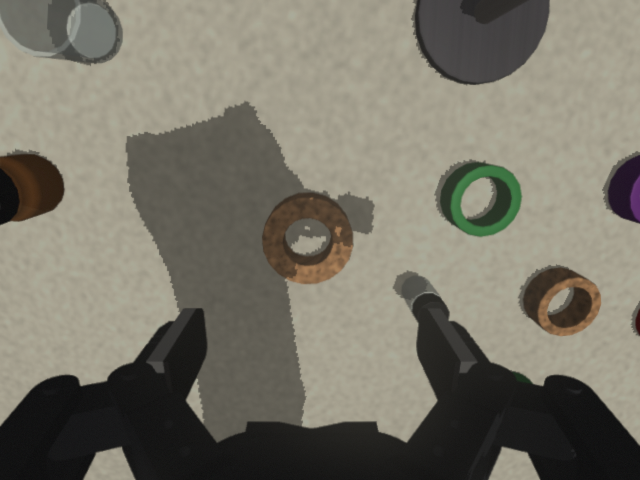

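The wrist view shows the large ring at (307,239), between the fingers and clear of the small vial at (430,300). I'll check how far the vial is from the right finger.

Run:
```python
from h import *
c=bot.camera_params("top")
print(cast(c,[(319,284)],.03)[0].round(3),cast(c,[(319,284)],.05)[0].round(3))
go([.4698,.1034,.002])
```

```text
[0.449 0.012 0.03 ] [0.448 0.011 0.05 ]
t 2.275 tcp [0.4698 0.1006 0.1207] w 1.002 F [ 0.1 -0.5  0.6] axes x,y,z: [[0.001, -0.0, -1.0], [0.254, -0.967, 0.001], [-0.967, -0.254, -0.001]]
[0.4698, 0.1034, 0.002] -> [118.7  -2.8  -0.6]
```

Request:
servo_tool([
  {"delta_pos": [60, -2, 0], "turn": 0, "gripper": 0},
  {"delta_pos": [100, -2, 0], "turn": 0, "gripper": 0},
  {"delta_pos": [118, -2, 0], "turn": 0, "gripper": 0},
  {"delta_pos": [118, -2, 0], "turn": 0, "gripper": 0},
  {"delta_pos": [118, -2, 0], "turn": 0, "gripper": 0},
])

```text
clock: 2.9
ee_pos: [0.4696, 0.1035, 0.0031]
orientation: [0.702, 0.091, -0.701, 0.091]
wrist_force: [-0.5, 0.1, 0.1]
width: 0.996
```

Run:
```python
from h import *
go([.4698,.1034,.002])
```

```text
t 2.9 tcp [0.4696 0.1035 0.0031] w 0.996 F [-0.5  0.1  0.1] axes x,y,z: [[0.001, 0.0, -1.0], [0.255, -0.967, 0.0], [-0.967, -0.255, -0.001]]
[0.4698, 0.1034, 0.002] -> [ 1.1  0.2 -0.1]
```

Request:
servo_tool([
  {"delta_pos": [0, 0, 0], "turn": 0, "gripper": 255},
  {"delta_pos": [0, 0, 0], "turn": 0, "gripper": 255},
  {"delta_pos": [0, 0, 0], "turn": 0, "gripper": 255},
  {"delta_pos": [0, 0, 0], "turn": 0, "gripper": 255},
  {"delta_pos": [0, 0, 0], "turn": 0, "gripper": 255},
  {"delta_pos": [0, 0, 0], "turn": 0, "gripper": 255},
], grip_force=30)

```text
clock: 3.65
ee_pos: [0.4698, 0.1036, 0.0037]
orientation: [0.702, 0.091, -0.7, 0.091]
wrist_force: [-1.6, -1.3, 8.7]
width: 0.74
```

Request:
servo_tool([
  {"delta_pos": [-30, 0, 0], "turn": 0, "gripper": 255},
  {"delta_pos": [-70, 0, 0], "turn": 0, "gripper": 255},
  {"delta_pos": [-110, 0, 0], "turn": 0, "gripper": 255},
  {"delta_pos": [-120, 0, 0], "turn": 0, "gripper": 255},
  {"delta_pos": [-120, 0, 0], "turn": 0, "gripper": 255},
])

```text
clock: 4.28
ee_pos: [0.4694, 0.1034, 0.1229]
orientation: [0.702, 0.091, -0.701, 0.091]
wrist_force: [-0.3, -0.1, -0.2]
width: 0.735
```

Run:
```python
from h import *
go([.6388,.034,.124])
for n in("wrist","scene"):
    p,d=bot.grab_frame(n); cv2.imwrite(f"pics/{n}2.png",p)
```

```text
t 4.275 tcp [0.4694 0.1034 0.1229] w 0.735 F [-0.3 -0.1 -0.2] axes x,y,z: [[0.002, -0.0, -1.0], [0.256, -0.967, 0.001], [-0.967, -0.256, -0.002]]
[0.6388, 0.034, 0.124] -> [  -0.8  110.4 -146.1]
```

View pics/wrist2.png

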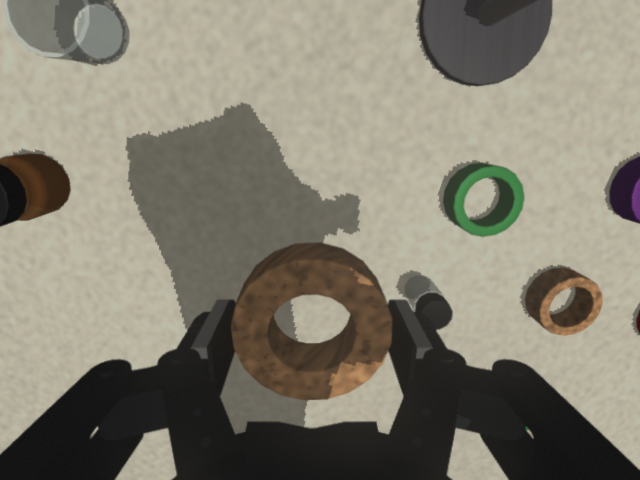

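View pics/scene2.png

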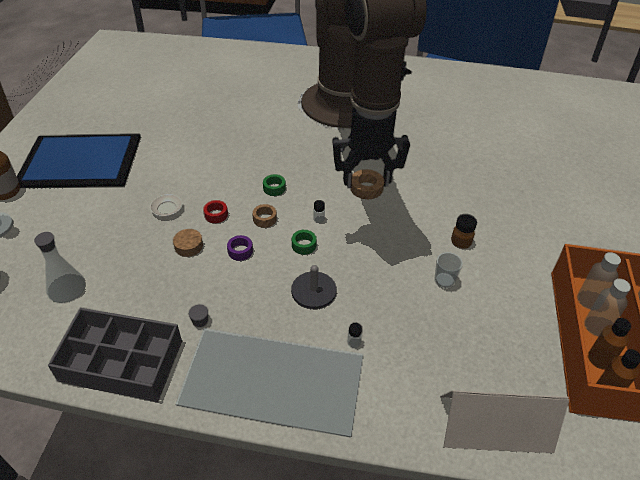

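Both views show the large ring held level between the fingers: wrist centre about (312,320), scene about (368,184).

Request:
servo_tool([
  {"delta_pos": [0, 30, -40], "turn": 0, "gripper": 255},
  {"delta_pos": [0, 66, -88], "turn": 0, "gripper": 255},
  {"delta_pos": [0, 100, -132], "turn": 0, "gripper": 255},
  {"delta_pos": [0, 110, -146], "turn": 0, "gripper": 255},
  {"delta_pos": [0, 110, -146], "turn": 0, "gripper": 255},
  {"delta_pos": [0, 110, -146], "turn": 0, "gripper": 255},
  {"delta_pos": [0, 110, -146], "turn": 0, "gripper": 255},
])

```text
clock: 5.25
ee_pos: [0.6372, 0.0355, 0.1221]
orientation: [-0.701, -0.092, 0.701, -0.092]
wrist_force: [0.6, -0.2, -1.3]
width: 0.737
```

Run:
```python
from h import *
go([.6388,.034,.124])
z=bot.state()["ee_pos"][2]-.0035+.022
c=bot.camera_params("wrist");p,d=bot.grab_frame("wrist"); cv2.imwrite("pics/w3.png",p)
for k,hh in blobs(cork(p),200):
    q,r=circ(c,k,z); print(hh[3],k.mean(0).round(1),q.round(4),round(r*1e3,1))
```

```text
t 5.25 tcp [0.6372 0.0355 0.1221] w 0.737 F [ 0.6 -0.2 -1.3] axes x,y,z: [[-0.001, -0.0, -1.0], [0.257, -0.966, -0.0], [-0.966, -0.257, 0.001]]
[0.6388, 0.034, 0.124] -> [-1.9  1.9 -1.2]
-1 [594.3 382.4] [ 0.6421 -0.0876] 17.8
-1 [311.3 322.2] [0.6386 0.0355] 32.5
21 [311.5 318. ] [0.6425 0.0364] 12.7
```

View pics/w3.png

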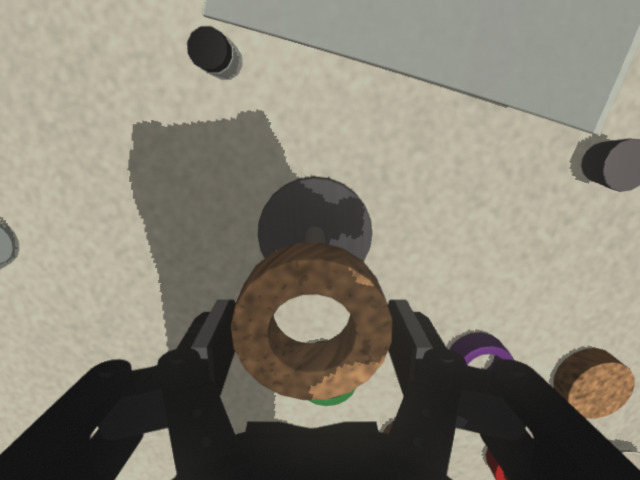

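The wrist view shows the ring level at (311,322). The post tip is behind it at (315,236), as expected given the camera's tilt. The offset is about 2 mm against 10 mm of clearance, so I'm descending.

Request:
servo_tool([
  {"delta_pos": [25, 1, -1], "turn": 0, "gripper": 255},
  {"delta_pos": [50, 1, -1], "turn": 0, "gripper": 255},
  {"delta_pos": [70, 1, -1], "turn": 0, "gripper": 255},
  {"delta_pos": [90, 1, -1], "turn": 0, "gripper": 255},
  {"delta_pos": [103, 1, -1], "turn": 0, "gripper": 255},
  {"delta_pos": [103, 1, -1], "turn": 0, "gripper": 255},
  {"delta_pos": [103, 1, -1], "turn": 0, "gripper": 255},
])

```text
clock: 6.18
ee_pos: [0.64, 0.0341, 0.0199]
orientation: [0.702, 0.091, -0.701, 0.091]
wrist_force: [-0.7, 0.0, 0.6]
width: 0.74
```

Run:
```python
from h import *
go([.6388,.034,.015])
for n in("wrist","scene"):
    p,d=bot.grab_frame(n); cv2.imwrite(f"pics/{n}4.png",p)
    if n=="scene": cv2.imwrite("pics/s4c.png",cv2.resize(p[200:330,240:400],None,fx=4.5,fy=4.5))
```

```text
t 6.175 tcp [0.64   0.0341 0.0199] w 0.74 F [-0.7  0.   0.6] axes x,y,z: [[0.001, 0.0, -1.0], [0.256, -0.967, 0.0], [-0.967, -0.256, -0.001]]
[0.6388, 0.034, 0.015] -> [ 4.9 -0.2  1.2]
```

View pics/s4c.png

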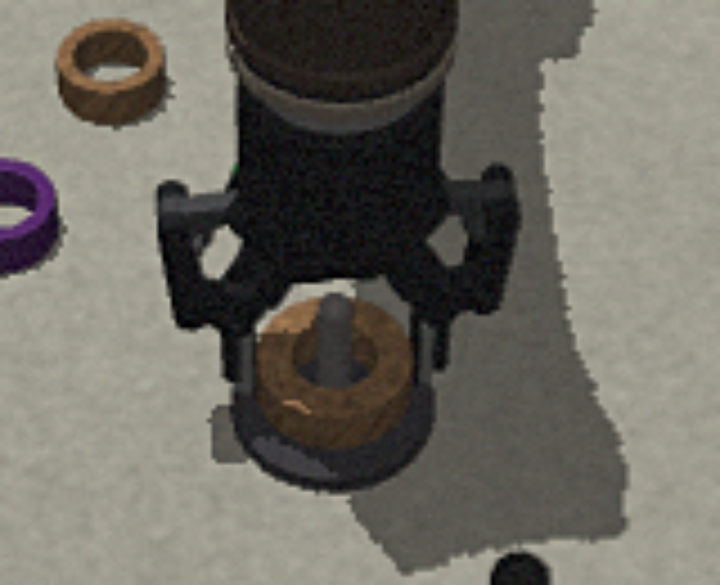

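View pics/wrist4.png

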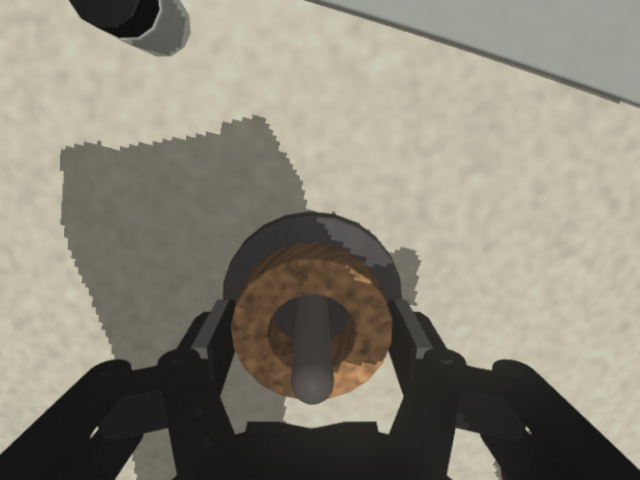

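The ring is around the rod and centred in both views, about 6 mm above the base. I'll lower it the last few millimetres and release.

Request:
servo_tool([
  {"delta_pos": [4, 0, 0], "turn": 0, "gripper": 255},
  {"delta_pos": [5, 0, 0], "turn": 0, "gripper": 255},
  {"delta_pos": [5, 0, 0], "turn": 0, "gripper": 255},
  {"delta_pos": [5, 0, 0], "turn": 0, "gripper": 255},
])

```text
clock: 6.78
ee_pos: [0.6395, 0.034, 0.0143]
orientation: [0.701, 0.091, -0.701, 0.091]
wrist_force: [0.5, -0.1, -0.6]
width: 0.733
```

Request:
servo_tool([
  {"delta_pos": [0, 0, 0], "turn": 0, "gripper": 60},
  {"delta_pos": [0, 0, 0], "turn": 0, "gripper": 0},
  {"delta_pos": [0, 0, 0], "turn": 0, "gripper": 0},
  {"delta_pos": [0, 0, 0], "turn": 0, "gripper": 0},
  {"delta_pos": [0, 0, 0], "turn": 0, "gripper": 0},
])

```text
clock: 7.4
ee_pos: [0.6395, 0.0339, 0.0143]
orientation: [-0.701, -0.091, 0.701, -0.091]
wrist_force: [-0.0, -0.4, -0.6]
width: 0.997
```

Request:
servo_tool([
  {"delta_pos": [-20, 0, 0], "turn": 0, "gripper": 0},
  {"delta_pos": [-70, 0, 0], "turn": 0, "gripper": 0},
  {"delta_pos": [-110, 0, 0], "turn": 0, "gripper": 0},
  {"delta_pos": [-110, 0, 0], "turn": 0, "gripper": 0},
  {"delta_pos": [-110, 0, 0], "turn": 0, "gripper": 0},
])

```text
clock: 8.02
ee_pos: [0.6394, 0.0338, 0.1249]
orientation: [0.701, 0.091, -0.701, 0.091]
wrist_force: [0.2, 0.9, -0.1]
width: 1.004
```

Run:
```python
from h import *
go([.4699,-.0987,.124],[.52,-.03,.124])
p,d=bot.grab_frame("scene"); cv2.imwrite("pics/s5.png",p); cv2.imwrite("pics/s5c.png",cv2.resize(p[200:330,240:400],None,fx=4.5,fy=4.5))
c=bot.camera_params("wrist");p,d=bot.grab_frame("wrist"); cv2.imwrite("pics/w5.png",p)
for k,hh in blobs(cork(p),200):
    q,r=circ(c,k,.032); print(hh[3],k.mean(0).round(1),q.round(4),round(r*1e3,1))
```

```text
t 8.025 tcp [0.6394 0.0338 0.1249] w 1.004 F [ 0.2  0.9 -0.1] axes x,y,z: [[0.001, -0.0, -1.0], [0.256, -0.967, 0.0], [-0.967, -0.256, -0.001]]
[0.4699, -0.0987, 0.124] -> [  0.8  84.7 197.8]
[0.52, -0.03, 0.124] -> [  0.8  31.1 131.7]
-1 [401.6 427.4] [ 0.5047 -0.0788] 12.6
-1 [592.1 373.8] [ 0.5855 -0.2116] 29.7
-1 [311.2 241.4] [0.6393 0.0336] 31.9
15 [311.4 245.3] [0.6376 0.0331] 16.8
```

View pics/s5c.png

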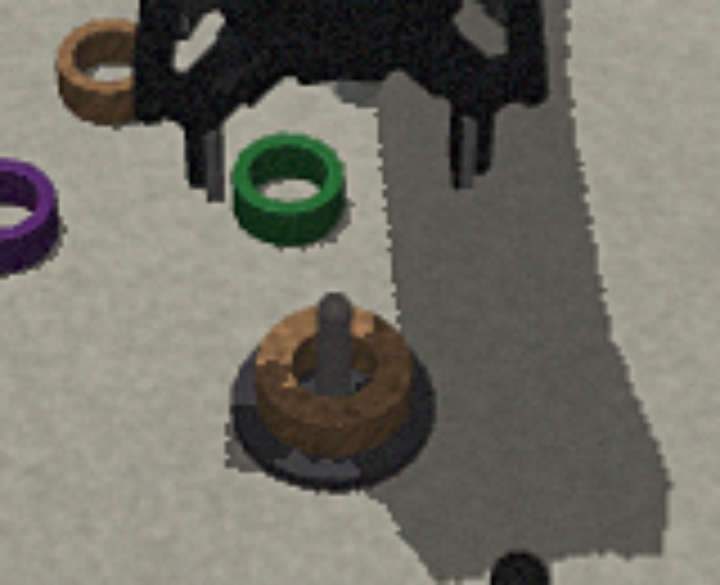

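View pics/w5.png

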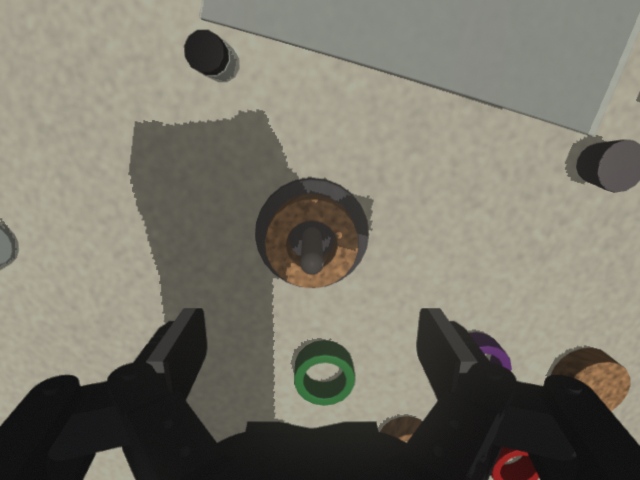

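The large ring lies flat on the base, centred on the rod at (0.639,0.034). Next is the small ring.

Request:
servo_tool([
  {"delta_pos": [0, 20, 50], "turn": 0, "gripper": 0},
  {"delta_pos": [0, 42, 99], "turn": 0, "gripper": 0},
  {"delta_pos": [0, 64, 148], "turn": 0, "gripper": 0},
  {"delta_pos": [0, 85, 198], "turn": 0, "gripper": 0},
  {"delta_pos": [0, 85, 198], "turn": 0, "gripper": 0},
  {"delta_pos": [0, 85, 198], "turn": 0, "gripper": 0},
  {"delta_pos": [0, 85, 198], "turn": 0, "gripper": 0},
])

```text
clock: 9.0
ee_pos: [0.4708, -0.0978, 0.1241]
orientation: [0.701, 0.092, -0.701, 0.092]
wrist_force: [0.0, 0.9, 0.5]
width: 0.999
```

Run:
```python
from h import *
c=bot.camera_params("wrist");p,d=bot.grab_frame("wrist"); cv2.imwrite("pics/w6.png",p)
for k,hh in blobs(cork(p),200):
    q,r=circ(c,k,.022); print(hh[3],k.mean(0).round(1),q.round(4),round(r*1e3,1))
go([.470,-.0985,.003])
```

```text
-1 [434.8 248.6] [ 0.4805 -0.1959] 20.6
-1 [314.6 240.3] [ 0.4701 -0.1006] 24.8
123 [316.6 239.2] [ 0.4717 -0.1004] 15.4
-1 [535.4 146.5] [ 0.5715 -0.2288] 30.1
t 9.05 tcp [ 0.4707 -0.0978  0.1241] w 0.998 F [-0.2 -0.1 -0.3] axes x,y,z: [[0.0, 0.001, -1.0], [0.258, -0.966, -0.001], [-0.966, -0.258, -0.0]]
[0.47, -0.0985, 0.003] -> [121.1   0.6   0.9]
```

View pics/w6.png

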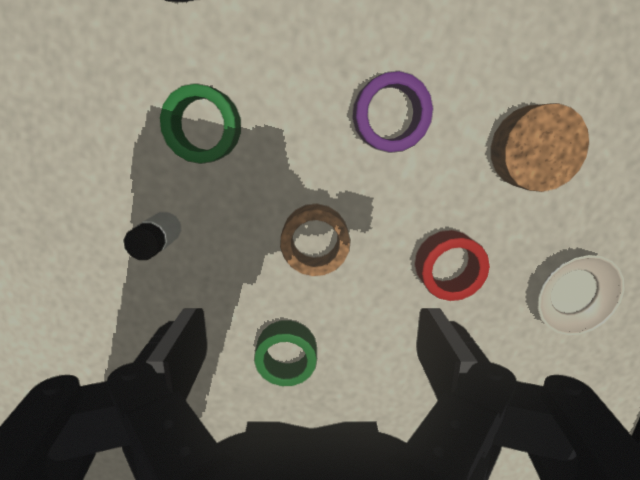

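The wrist view shows the small brown ring at (315,240), with the red ring's near edge about 72 mm away. The fingers reach 57 mm from their centre line, so they clear it.

Request:
servo_tool([
  {"delta_pos": [60, 1, 1], "turn": 0, "gripper": 0},
  {"delta_pos": [100, 1, 1], "turn": 0, "gripper": 0},
  {"delta_pos": [120, 1, 1], "turn": 0, "gripper": 0},
  {"delta_pos": [120, 1, 1], "turn": 0, "gripper": 0},
  {"delta_pos": [120, 1, 1], "turn": 0, "gripper": 0},
])

```text
clock: 9.68
ee_pos: [0.47, -0.0996, 0.0048]
orientation: [0.701, 0.092, -0.701, 0.092]
wrist_force: [0.4, 0.1, -0.1]
width: 0.998
```

Request:
servo_tool([
  {"delta_pos": [0, 0, 0], "turn": 0, "gripper": 255},
  {"delta_pos": [0, 0, 0], "turn": 0, "gripper": 255},
  {"delta_pos": [0, 0, 0], "turn": 0, "gripper": 255},
  {"delta_pos": [0, 0, 0], "turn": 0, "gripper": 255},
  {"delta_pos": [0, 0, 0], "turn": 0, "gripper": 255},
  {"delta_pos": [0, 0, 0], "turn": 0, "gripper": 255},
  {"delta_pos": [0, 0, 0], "turn": 0, "gripper": 255},
], grip_force=25)

```text
clock: 10.55
ee_pos: [0.4697, -0.1003, 0.0053]
orientation: [0.702, 0.091, -0.701, 0.091]
wrist_force: [-1.4, -0.1, 7.9]
width: 0.568
```

Request:
servo_tool([
  {"delta_pos": [-30, 0, 0], "turn": 0, "gripper": 255},
  {"delta_pos": [-70, 0, 0], "turn": 0, "gripper": 255},
  {"delta_pos": [-110, 0, 0], "turn": 0, "gripper": 255},
  {"delta_pos": [-125, 0, 0], "turn": 0, "gripper": 255},
  {"delta_pos": [-125, 0, 0], "turn": 0, "gripper": 255},
])

```text
clock: 11.18
ee_pos: [0.4696, -0.1005, 0.13]
orientation: [0.702, 0.091, -0.701, 0.091]
wrist_force: [-0.4, 0.9, -0.7]
width: 0.568
```

Run:
```python
from h import *
p,d=bot.grab_frame("wrist"); cv2.imwrite("pics/w7.png",p)
go([.639,.034,.13])
```

```text
t 11.225 tcp [ 0.4688 -0.1004  0.1289] w 0.566 F [ 0.2  0.6 -1.1] axes x,y,z: [[0.0, -0.0, -1.0], [0.256, -0.967, 0.0], [-0.967, -0.256, 0.0]]
[0.639, 0.034, 0.13] -> [  -1.1  -86.5 -198.9]
```

View pics/w7.png

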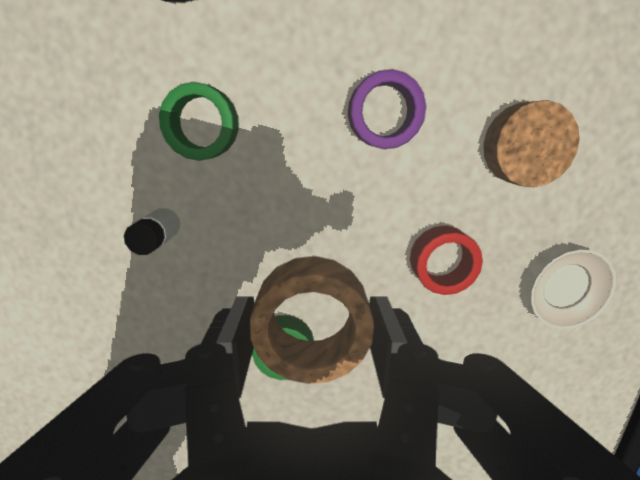

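The small ring is held level at (312,320), and the red, green and purple look-alikes haven't moved. I'll carry it over the post.

Request:
servo_tool([
  {"delta_pos": [0, -20, -48], "turn": 0, "gripper": 255},
  {"delta_pos": [0, -42, -97], "turn": 0, "gripper": 255},
  {"delta_pos": [0, -64, -148], "turn": 0, "gripper": 255},
  {"delta_pos": [0, -87, -199], "turn": 0, "gripper": 255},
  {"delta_pos": [0, -87, -199], "turn": 0, "gripper": 255},
  {"delta_pos": [0, -87, -199], "turn": 0, "gripper": 255},
  {"delta_pos": [0, -87, -199], "turn": 0, "gripper": 255},
  {"delta_pos": [0, -87, -199], "turn": 0, "gripper": 255},
])

```text
clock: 12.22
ee_pos: [0.6388, 0.0337, 0.1293]
orientation: [-0.701, -0.091, 0.701, -0.091]
wrist_force: [-0.1, -0.5, 0.0]
width: 0.569
```

Run:
```python
from h import *
p,d=bot.grab_frame("wrist"); cv2.imwrite("pics/w8.png",p)
z=bot.state()["ee_pos"][2]-.005+.022; c=bot.camera_params("wrist")
for k,hh in blobs(cork(p),200):
    q,r=circ(c,k,z); print(hh[3],k.mean(0).round(1),q.round(4),round(r*1e3,1))
go([.639,.034,.06],[.639,.034,.038])
```

```text
-1 [582.8 378.5] [ 0.6442 -0.0864] 17.2
-1 [311.2 291.2] [0.6515 0.0367] 31.2
5 [311.3 315.6] [0.6444 0.0349] 12.6
5 [311.6 238.1] [0.6751 0.043 ] 7.9
t 12.275 tcp [0.6389 0.0339 0.1294] w 0.571 F [-0.6  0.3 -1. ] axes x,y,z: [[0.0, -0.0, -1.0], [0.255, -0.967, 0.001], [-0.967, -0.255, -0.0]]
[0.639, 0.034, 0.06] -> [69.4 -0.1 -0.1]
[0.639, 0.034, 0.038] -> [91.4 -0.1 -0.1]
```

View pics/w8.png

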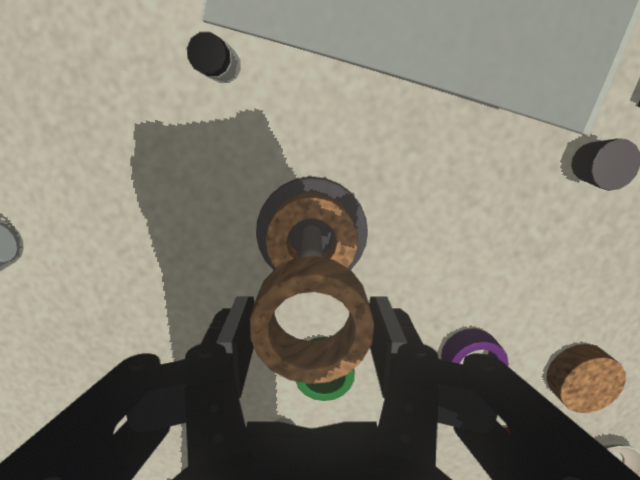

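The TCP is over the post axis to within 0.2 mm. The large ring, at (312,238), is still in place. Descending.

Request:
servo_tool([
  {"delta_pos": [25, 0, 0], "turn": 0, "gripper": 255},
  {"delta_pos": [45, 0, 0], "turn": 0, "gripper": 255},
  {"delta_pos": [65, 0, 0], "turn": 0, "gripper": 255},
  {"delta_pos": [80, 0, 0], "turn": 0, "gripper": 255},
  {"delta_pos": [87, 0, 0], "turn": 0, "gripper": 255},
  {"delta_pos": [87, 0, 0], "turn": 0, "gripper": 255},
  {"delta_pos": [87, 0, 0], "turn": 0, "gripper": 255},
])

```text
clock: 13.15
ee_pos: [0.6397, 0.035, 0.0429]
orientation: [0.702, 0.091, -0.701, 0.091]
wrist_force: [-0.5, -1.0, -0.2]
width: 0.572
```

Run:
```python
from h import *
p,d=bot.grab_frame("scene"); cv2.imwrite("pics/s9c.png",cv2.resize(p[200:330,240:400],None,fx=4.5,fy=4.5))
go([.639,.034,.038])
```

```text
t 13.2 tcp [0.6398 0.035  0.043 ] w 0.567 F [-0.5  0.2 -1.3] axes x,y,z: [[0.001, 0.0, -1.0], [0.256, -0.967, 0.0], [-0.967, -0.256, -0.001]]
[0.639, 0.034, 0.038] -> [5.  0.8 1. ]
```

View pics/s9c.png

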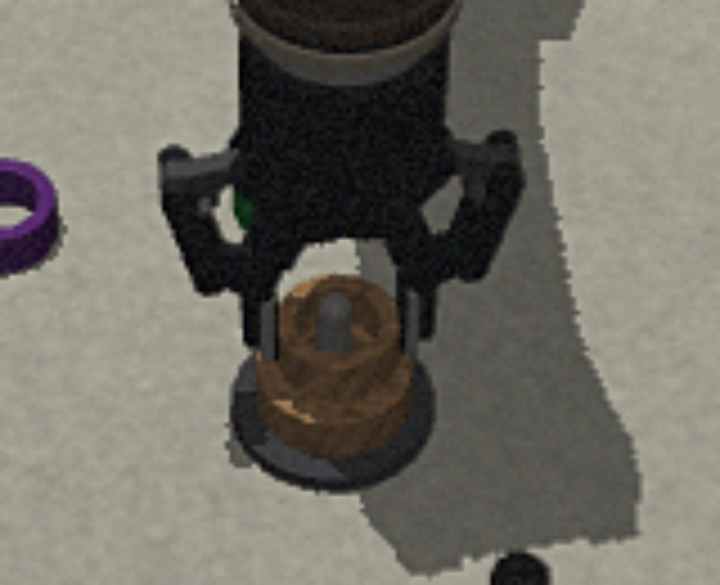

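The small ring is around the rod just above the large one. I'll lower it 5 mm, release and retreat.

Request:
servo_tool([
  {"delta_pos": [3, 0, 0], "turn": 0, "gripper": 255},
  {"delta_pos": [5, 0, 0], "turn": 0, "gripper": 255},
  {"delta_pos": [5, 0, 0], "turn": 0, "gripper": 255},
  {"delta_pos": [5, 0, 0], "turn": 0, "gripper": 255},
])

```text
clock: 13.7
ee_pos: [0.6393, 0.0348, 0.0375]
orientation: [0.701, 0.091, -0.701, 0.091]
wrist_force: [-0.9, -0.1, 2.9]
width: 0.57
```

Request:
servo_tool([
  {"delta_pos": [0, 0, 0], "turn": 0, "gripper": 100},
  {"delta_pos": [0, 0, 0], "turn": 0, "gripper": 0},
  {"delta_pos": [0, 0, 0], "turn": 0, "gripper": 0},
  {"delta_pos": [0, 0, 0], "turn": 0, "gripper": 0},
  {"delta_pos": [0, 0, 0], "turn": 0, "gripper": 0},
  {"delta_pos": [0, 0, 0], "turn": 0, "gripper": 0},
])

```text
clock: 14.45
ee_pos: [0.6392, 0.0349, 0.0373]
orientation: [0.701, 0.091, -0.701, 0.091]
wrist_force: [-0.5, 0.1, 0.9]
width: 1.0
```

Request:
servo_tool([
  {"delta_pos": [-20, 0, 0], "turn": 0, "gripper": 0},
  {"delta_pos": [-70, 0, 0], "turn": 0, "gripper": 0},
  {"delta_pos": [-110, 0, 0], "turn": 0, "gripper": 0},
  {"delta_pos": [-110, 0, 40], "turn": 0, "gripper": 0},
  {"delta_pos": [-110, 0, 80], "turn": 0, "gripper": 0},
  {"delta_pos": [-110, 0, 80], "turn": 0, "gripper": 0},
  {"delta_pos": [-110, 0, 80], "turn": 0, "gripper": 0},
])

```text
clock: 15.32
ee_pos: [0.5631, 0.0146, 0.1487]
orientation: [0.702, 0.091, -0.7, 0.091]
wrist_force: [-0.2, -0.5, 0.7]
width: 1.003
```

Run:
```python
from h import *
p,d=bot.grab_frame("scene"); cv2.imwrite("pics/s10.png",p); cv2.imwrite("pics/s10c.png",cv2.resize(p[200:330,240:400],None,fx=4.5,fy=4.5))
c=bot.camera_params("wrist");p,d=bot.grab_frame("wrist"); cv2.imwrite("pics/w10.png",p)
# top heights from depth
m=cork(p); vs,us=np.nonzero(m); k=d[vs,us]>0; vs,us=vs[k],us[k]
n=cv2.undistortPoints(np.c_[us,vs].astype(float).reshape(-1,1,2),c["intrinsics"],c["distortion"]).reshape(-1,2)
P=R.from_quat(c["orientation"]).apply(np.c_[n,np.ones(len(n))]*d[vs,us][:,None])+c["position"]
near=np.hypot(P[:,0]-.639,P[:,1]-.034)<.04; P=P[near]
for lo,hi in((.026,.038),(.047,.062)):
    s=P[(P[:,2]>lo)&(P[:,2]<hi)]; print(len(s),np.percentile(s[:,2],[5,50,95]).round(4))
    if len(s): 
        (x,y),r=cv2.minEnclosingCircle(s[:,:2].astype(np.float32)); print(round(x,4),round(y,4),round(r,4), "plane",np.linalg.lstsq(np.c_[s[:,:2]-[.639,.034],np.ones(len(s))],s[:,2],rcond=None)[0].round(4))
go([.639,.034,.038])
```

```text
2040 [0.0311 0.0327 0.0341]
0.638 0.0333 0.032 plane [-0.0018 -0.0026  0.0327]
2891 [0.0525 0.0546 0.0559]
0.6381 0.0342 0.0253 plane [-0.0018 -0.0013  0.0544]
t 15.425 tcp [0.5631 0.0149 0.1479] w 1.0 F [ 0.2 -0.1 -0.3] axes x,y,z: [[0.002, 0.0, -1.0], [0.256, -0.967, -0.0], [-0.967, -0.256, -0.002]]
[0.639, 0.034, 0.038] -> [110.1   1.  -78.1]
```

View pics/s10c.png

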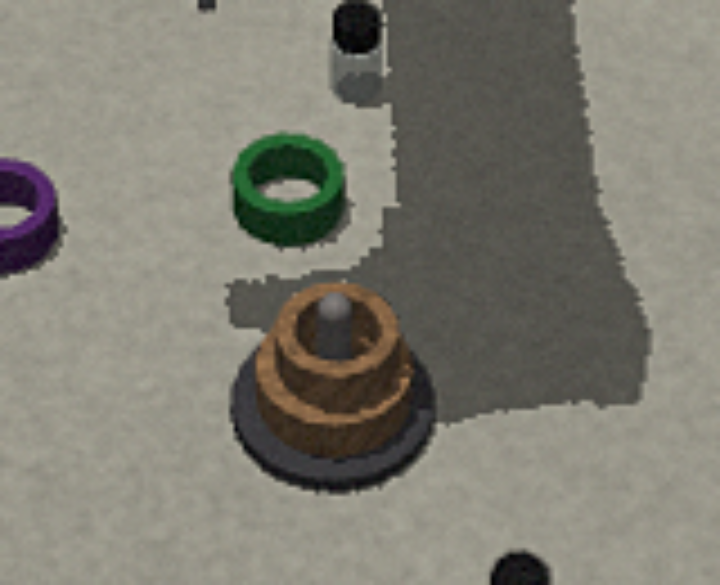

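View pics/s10.png

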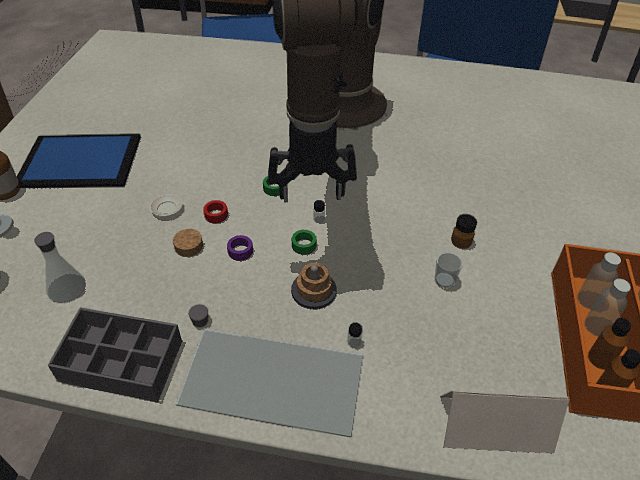

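The rings are stacked flat on the post at (314,285), with tops at 32.7 and 54.5 mm against an expected 32 and 54. Everything else is where it was, and the arm is clear, so I'm handing in.

```bash
python3 -c "
from workcell import bot
print(bot.finish_job())"
```

```text
the job is handed in; nothing more can be done
None
```

The larger cork ring is on the post, lying flat on the base, and the smaller one lies flat on top of it. I handed the job in at about 15.4 s of the 54 s allowed.

- **Ring heights:** depth from the wrist camera put the ring tops at 32.7 mm and 54.5 mm, against the expected 32 and 54 mm. The tilt was about 0.003 rad at most.
- **Centring:** both rings are within about 1 mm of the rod axis.
- **Other objects:** the final view showed the solid disc and the coloured look-alike rings unmoved. The gripper was open, clear of the stack and touching nothing.
- **Forces:** readings after each move never exceeded about 9 N at the wrist. The highest were 8 to 9 N upward while the gripper closed on each ring on the table. They dropped away on lifting, and I didn't find out what caused them.

No check failed. The camera views differed by about 2 mm on the small ring's position and 4 to 5 mm on the base, and I used the overhead and wrist values. That was well inside the 10 mm clearance between rod and hole.

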